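Seat the cold plate in the cool-box lid tray and latch it

TASK

Slide the blue cold plate along the channel of the white tray, without lifting it off, until it drops fully home into the grey-floored pocket; push it gently, never hard against the tray. Then slide the orange latch fully closed over its edge, let go, and leave everything else on the table and tray standing where it is.

Things in the scene. Friction and masses are not known exactly. Their poses are not given: they have to be found in the camera images.
- lid_origin (a point): cool-box lid laid on the table as a work tray, fixed: 250 mm (its x) by 440 mm (its y), blue base, white rim 46 mm high. Origin: centre of its underside on the table, z up. In it sits a white insert with a channel 106 mm wide along the tray's y, centred on x = 0; channel deck 40 mm above the table, side ribs 5 mm higher. The cold plate slides along it to +y, to the pocket.
- pocket_nominal (a point): drawn place of the pocket's centre, at deck height. The pocket (grey floor, hard upright walls) is 136 mm along y, as wide as the channel, 7 mm deep (floor 33 mm above the table). The insert has end play in the lid: the true pocket is up to 22 mm off this point either way along the tray's y, not measured; it stays put under ordinary pushes.
- plate_center (a point): blue cold plate, loose, 100 (its x) x 130 (its y) x 12 mm, 0.17-0.35 kg, with a white grip block amid its top: 56 (x) x 20 (y) x 28 mm high. Origin at its middle, 20 mm above its underside. Starts on the deck in the -y half, in line with the channel, 3 mm side play. Riding on the deck its origin is 60 mm above the table; in the pocket 53 mm, with 3 mm play all round.
- latch (a joint): orange sliding latch on the far (+x) rim beside the pocket: travel along the tray's -x in m, 0 = fully open, 0.036 = closed on its stop, its tongue then 16 mm over the seated plate's edge. Slides with 2 N, stays where left. The tongue passes 3 mm above a seated plate but is blocked by one not down in the pocket.
- latch_grip (a point): middle of the latch's upright grip tab, 24 mm along the tray's x, 16 mm thick along y, 30 mm high; the point is 70 mm above the table, 17 mm above the tab's foot (top of the tongue) and 13 mm below its top
- vial_a_center (a point): small amber glass vial with red cap, 22 mm diameter, 44 mm tall, standing on the near (-x) rim of the tray; origin at its centre
- vial_b_center (a point): the same with a green cap, also on the near rim
- alcohol: white alcohol bottle, 72 mm diameter, 200 mm tall; origin at the centre of its foot
- spray: white spray bottle with green neck, 72 mm diameter, 206 mm tall; origin at the centre of its foot
- tape: roll of tape lying flat, 90 mm diameter, 48 mm tall; origin at the centre of its underside
- sharps: red sharps tub, 136 mm diameter, 144 mm tall; origin at the centre of its foot
- kidney: steel instrument tray, 110 x 200 x 28 mm; origin at the centre of its underside
Mind the look-alikes: they are no part of the job. There is more than one size of the part that bears plate_center; the job needs the largest.

How it is judged:
On the way, in this order (a step that is already met when the one before it is completed fails the run):
1. the cold plate is down in the pocket, the latch still open (z of plate_center in the frame of lid_origin between 0.048 and 0.0546 m and y of plate_center in the frame of lid_origin between 0.06 and 0.125 m and angle between plate_center's own z axis and vertical below 0.025 rad and value of joint latch below 0.015 m), for 0.2 s.
2. the latch is closed over the plate (value of joint latch above 0.031 m), for 0.2 s.
At the end, for the whole second after the job is handed in: The cold plate lies flat in the pocket (its centre within 1.6 mm of its seated height of 53 mm above the table, 60 to 125 mm along the tray's y, tilt under 0.025 rad) at rest, the latch is closed to more than 31 of its 36 mm, and everything is released (z of plate_center in the frame of lid_origin between 0.048 and 0.0546 m and y of plate_center in the frame of lid_origin between 0.06 and 0.125 m and angle between plate_center's own z axis and vertical below 0.025 rad and value of joint latch above 0.031 m and linear speed of plate below 0.02 m/s); the robot touches nothing.
It fails at once if the cold plate is lifted off the tray or tipped instead of being slid (z of plate_center in the frame of lid_origin above 0.075 m or angle between plate_center's own z axis and vertical above 0.2 rad).
It fails at once if the cold plate is pushed hard against the tray (more than 35 N) (contact force between plate and lid above 35 N).
It fails at once if something else on the table or tray is shifted by more than 25 mm or knocked over (distance of any of vial_a_center, vial_b_center, alcohol, spray, tape, sharps, kidney from where it was at the start of the episode above 0.025 m or angle between any of vial_a_center, vial_b_center, alcohol, spray, tape, sharps, kidney's own z axis and vertical above 0.35 rad).
It also fails if it takes over 48 s, if anything falls off the work surface, if the arm or the gripper's body presses on something with over 40 N, if the wrist force passes 120 N, or if a joint passes its speed limit or range.

ROBOT

A 7-joint arm with a two-finger parallel gripper is mounted at the origin on the work surface. World frame = base frame: x ahead of the robot, y to its left, z up, the work surface at z = 0. Lengths are in m, angles in rad, forces in N, time in s.
With the tool pointing down it reaches from about 0.4 to 0.85 m from the base axis. Payload 10.4 kg.
Tool frame: the origin (TCP) lies midway between the tips of the shut fingers; the grasp point (between the pads) lies 19 mm behind it; z points along the fingers, y is the direction in which the jaws open and shut (so a half turn about z gives the same grasp; the last joint's range is limited). The gripper opens to 85 mm and grips with 20 to 120 N. Pads are 22 mm wide; open, the fingers measure 114 mm over their backs; the gripper's body (76 mm by 85 mm) begins 54 mm behind the grasp point. The pads swing forward as they close: fully open they stand 13 mm farther back than shut.
Start: joints at [1.114, 0.332, -0.065, 1.46, 0.022, 1.35, -0.088], TCP at [0.263, -0.567, 0.231] pointing down, gripper open.
Joint ranges: [-2.6, 2.6], [-0.5, 2.12], [-1.47, 1.34], [0.16, 2.42], [-1.27, 4.41], [0.06, 2.06], [-2.6, 2.6]. Speed limits (rad/s): [2.22, 2.22, 2.79, 2.79, 3.14, 3.14, 3.14].

INTERFACE

Orientations are given as a unit quaternion [w, x, y, z].
In Python, from cell import manip gives the robot as it stands.
- The arm moves only by the tool play_rows, never from a script. Its argument "motion" is a list of rows, each an object with "dp": the shift along the tool's x, y, z in cm, a list of three; "turn": the turn about the tool's z in rad. In form: [{"dp": [x, y, z], "turn": turn}, ...]. A call has 1 to 10 rows; each row shifts and turns the commanded pose from where the row before left it, along the tool's axes as they then stand; what a row does not reach is not made up. A row lasts 1/8 s, in which the tool goes at most 62.5 mm and 10.7 degrees, less where a joint would pass 70% of its speed; a pose out of reach is approached as far as the arm can. A call is refused whole if a number of a shift passes 6.25 or a number of a turn 0.188, either way. A call with a gripper value outside its range is refused whole. "gripper" is the opening, from 0 (shut) to 1 (fully open), set as the call begins (left out, the last holds). The fingers move at their own pace and stop on an object; the grip force is fixed at half the most. Time passes only in rows, so rows that do not move let the fingers close. It gives the time, the measured TCP pose, the force and the opening at its end, in the units of the state.
- manip.get_obs(): the state, without advancing time (a new reading comes with each control period).
- manip.grab_frame(name): name is "side" or "top" or "wrist"; returns the picture (480x640x3 uint8, red, green, blue); there is no depth.
- manip.camera_model(name): a dict with "intrinsics" (3x3 intrinsics, pixels), "extrinsics" (4x4, takes a point from camera to world coordinates). Camera axes: x right, y down, z forward; pixel columns grow to the right and rows downward; lengths in m; the calibration is good to about 2 mm. A picture is of the moment at which its call begins: read the wrist's pose just before it. camera_model takes no time and is no camera call; for the wrist camera it gives the pose at the moment of the call.
- manip.close_job(): hands the job in, once; it reports no verdict.
The state is a dict: "time_s": time; "joint_positions": joint angles; "joint_vel": joint speeds; "effort": joint torques, N m; "ee_pos": TCP position; "ee_rot": TCP orientation; "wrist_force": force on the tool from outside, world axes, zero at the start; "moment": the same for the moment, N m; "opening": finger opening in m.
Only numpy, scipy, OpenCV 4.12 (cv2) and the standard library are available. Lean on these libraries where they do the work, as an engineer would, in place of code of your own. Each camera call takes 0.05 s, during which the arm holds its last target. There are 200 camera calls.

## Working session

There is one attempt and no reset: what is moved stays moved. The work goes in short steps, Python scripts to look and compute and a tool call to move; the robot and the scene stay as the last step left them, time stands still between calls to the robot, and variables do not carry over. Pictures are saved under pics/ and viewed, about 8 in all and at most 12, crops included, and the job is handed in when it is done.

Besides the shell and the picture viewer there is one more tool, called after "Request:" in YAML: its name, and indented under it one key for each argument. play_rows: Moves the arm, as the interface text tells. Its arguments: {"type":"object","properties":{"motion":{"type":"array","items":{"type":"object","properties":{"dp":{"type":"array","items":{"type":"number"}},"turn":{"type":"number"}}}},"gripper":{"type":"number"}},"required":["motion"]}

```bash
mkdir -p pics; ls; python3 - <<'E'
from cell import manip
import cv2,numpy as np
o=manip.get_obs(); print(o)
for n in("top","side"):
    im=manip.grab_frame(n); cv2.imwrite(f"pics/{n}0.png",im[...,::-1]); m=manip.camera_model(n); print(n,np.round(m["intrinsics"],1).tolist(),np.round(m["extrinsics"],3).tolist())
E
```

```text
pics
{'time_s': 0.0, 'joint_positions': array([ 1.11439237,  0.33290324, -0.06469734,  1.46092043,  0.02162687,
        1.34991918, -0.08849672]), 'joint_vel': array([-0.00059215,  0.00131118,  0.00143151,  0.00082234, -0.00039687,
        0.00023039,  0.00021294]), 'effort': array([ 1.13125014e-03, -6.25441432e+01,  5.02875040e-02, -3.91609132e+01,
        1.64057105e-02,  1.00368628e-02,  6.13652242e-05]), 'ee_pos': array([ 0.26253198, -0.56677656,  0.23050633]), 'ee_rot': array([-6.98297133e-04,  9.76565657e-01,  2.15218467e-01, -2.01973356e-04]), 'wrist_force': array([-0.87728221,  0.49020679,  0.49689125]), 'moment': array([ 0.02028931,  0.0001279 , -0.00559218]), 'opening': 0.08569368396989424}
top [[567.1, 0.0, 315.6], [0.0, 567.1, 241.5], [0.0, 0.0, 1.0]] [[0.111, -0.973, 0.204, 0.296], [-0.994, -0.109, 0.018, -0.001], [0.005, -0.205, -0.979, 1.394], [0.0, 0.0, 0.0, 1.0]]
side [[477.7, 0.0, 320.5], [0.0, 477.7, 238.2], [0.0, 0.0, 1.0]] [[-0.95, -0.223, 0.219, 0.326], [-0.312, 0.718, -0.622, 0.695], [-0.018, -0.66, -0.751, 0.928], [0.0, 0.0, 0.0, 1.0]]
```

View pics/top0.png

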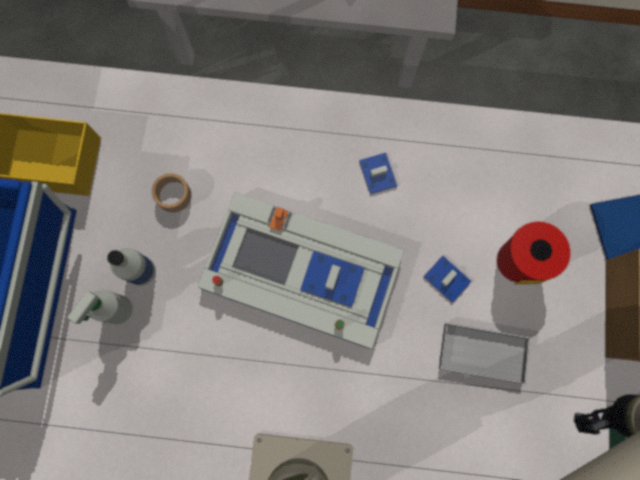

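View pics/side0.png

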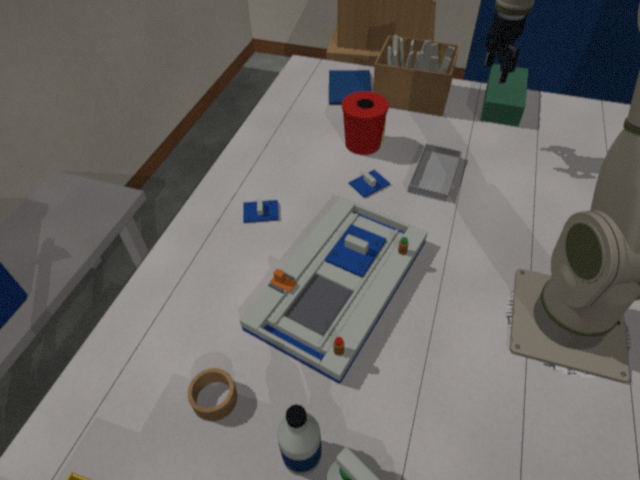

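```bash
cat > h.py <<'E'
import numpy as np,cv2
from cell import manip
def px2w(n,uv,z):
    m=manip.camera_model(n); K=np.array(m["intrinsics"]);T=np.array(m["extrinsics"])
    uv=np.atleast_2d(uv).astype(float)
    d=(T[:3,:3]@np.linalg.inv(K)@np.c_[uv,np.ones(len(uv))].T).T
    return T[:3,3]+d*((z-T[2,3])/d[:,2])[:,None]
def w2px(n,p):
    m=manip.camera_model(n); K=np.array(m["intrinsics"]);T=np.linalg.inv(np.array(m["extrinsics"]))
    q=(K@(T[:3,:3]@np.atleast_2d(p).T+T[:3,3:])).T
    return q[:,:2]/q[:,2:]
E
python3 - <<'E'
import cv2
t=cv2.imread("pics/top0.png")[185:355,190:410]
t=cv2.resize(t,None,fx=3.6,fy=3.5,interpolation=cv2.INTER_CUBIC)
t=cv2.resize(cv2.imread("pics/top0.png")[185:355,195:408],None,fx=3.5,fy=3.5,interpolation=cv2.INTER_CUBIC)
cv2.imwrite("pics/topc.png",t)
E
```

```text
(no output)
```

View pics/topc.png

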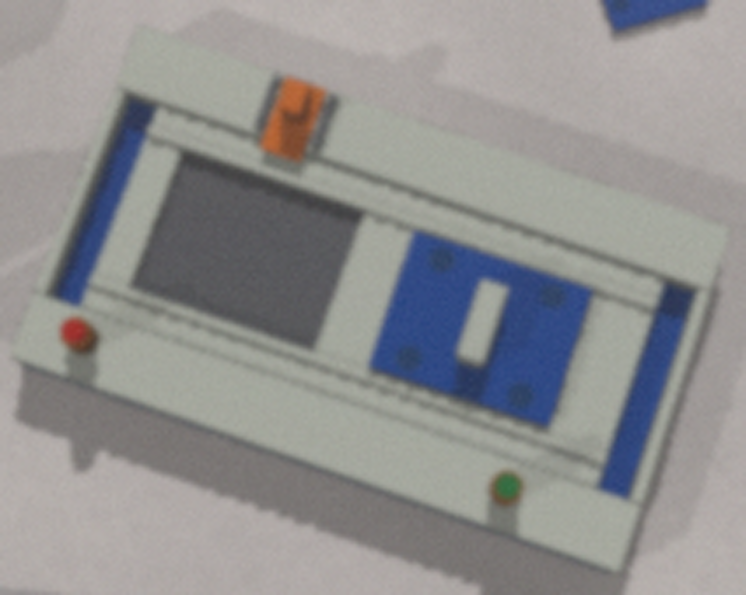

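The crop shows the tray, with the pocket at left, the big plate at right and the latch on the far rim. Rim corners (crop px) are (137,25), (727,230), (625,570) and (15,358). The pocket is around (248,250), the plate around (482,330), the block top around (483,322) and the latch around (297,115).

```bash
cat >> h.py <<'E'
def pc(l,z): return px2w("top",np.array(l)/3.5+[195,185],z)
E
python3 - <<'E'
from h import *
R=pc([(137,25),(727,230),(625,570),(15,358)],.046)
P=pc([(180,152),(362,212),(315,348),(135,285)],.040)
L=pc([(413,232),(593,290),(548,428),(373,370)],.052)
B=pc([(480,278),(507,287),(485,366),(458,357)],.08)
for A in(R,P,L,B):
    (c,s,a)=cv2.minAreaRect((A[:,:2]*1000).astype(np.float32)); print(np.round(A[:,:2].mean(0),4),np.round(s,1),round(a,2))
ey=R[0]-R[1]+R[3]-R[2]; ey/=np.linalg.norm(ey); yaw=np.arctan2(-ey[0],ey[1]); print("yaw",yaw)
for A in(P,L):
    e=A[0]-A[1]+A[3]-A[2]; print(np.arctan2(-e[0],e[1]))
c=R.mean(0)[:2]; M=np.array([[np.cos(yaw),np.sin(yaw)],[-np.sin(yaw),np.cos(yaw)]])
for n,A in(("P",P),("L",L),("B",B),("latchTabtop",pc([(300,100)],.083)),("pocket nom edges",P)): print(n,np.round((A[:,:2].mean(0)-c)@M.T*1000,1))
print(np.round((P[:,:2]-c)@M.T*1000,1))
print(np.round((R[:,:2]-c)@M.T*1000,1))
q=manip.get_obs()["ee_rot"]
from scipy.spatial.transform import Rotation as Ro
print(Ro.from_quat(q[[1,2,3,0]]).as_matrix().round(3))
E
```

```text
[0.5079 0.0482] [441.4 248.1] 77.38
[0.5291 0.1387] [134.7 100.3] 77.86
[ 0.4894 -0.0279] [129.6  99.5] 78.26
[ 0.4905 -0.0274] [19.  56.2] 80.51
yaw -0.22581021478562358
-0.21875163936719033
-0.20696821605023327
P [ 0.4 92.9]
L [ -1.  -78.3]
B [ -0.1 -77.6]
latchTabtop [102.5  89.2]
pocket nom edges [ 0.4 92.9]
[[ 49.1 161.6]
 [ 51.   27.1]
 [-49.3  25.5]
 [-49.3 157.5]]
[[ 124.   221.6]
 [ 121.6 -215.9]
 [-121.6 -221.1]
 [-124.   215.4]]
[[ 0.907  0.42  -0.001]
 [ 0.42  -0.907  0.001]
 [-0.    -0.001 -1.   ]]
```

Request:
play_rows:
  gripper: 0.5
  motion:
    - {"dp": [0, 0, 0], "turn": 0.164}
    - {"dp": [0, 0, 0], "turn": 0.164}
    - {"dp": [0, 0, 0], "turn": 0.164}
    - {"dp": [0, 0, 0], "turn": 0.163}
    - {"dp": [1, -4.5, 0], "turn": 0}
    - {"dp": [1, -5, 0], "turn": 0}
    - {"dp": [1, -5, 0], "turn": 0}
    - {"dp": [1, -5, 0], "turn": 0}
    - {"dp": [1, -5, 0], "turn": 0}
    - {"dp": [1, -5, 0], "turn": 0}

```text
time_s: 1.35
ee_pos: [0.3863, -0.2908, 0.2312]
ee_rot: [0.0, 0.994, -0.11, -0.0]
wrist_force: [0.6, 0.4, 0.7]
opening: 0.043
```

Request:
play_rows:
  motion:
    - {"dp": [1, -5, 0], "turn": 0}
    - {"dp": [1, -5, 0], "turn": 0}
    - {"dp": [1, -5, 0], "turn": 0}
    - {"dp": [1, -5, 0], "turn": 0}
    - {"dp": [0.2, -5, 0], "turn": 0}
    - {"dp": [0, -3, 0], "turn": 0}
    - {"dp": [0, 0, 3], "turn": 0}
    - {"dp": [0, 0, 3], "turn": 0}
    - {"dp": [0, 0, 0], "turn": 0}

```text
time_s: 2.48
ee_pos: [0.4868, -0.0285, 0.1694]
ee_rot: [-0.0, 0.994, -0.11, -0.002]
wrist_force: [0.4, -0.3, 0.9]
opening: 0.0425
```

```bash
python3 - <<'E'
from h import *
im=manip.grab_frame("wrist"); im=im[...,::-1].copy(); 
print(w2px("wrist",[[.490,-.0277,.08],[.529,.1387,.04]]), manip.camera_model("wrist")["extrinsics"])
cv2.imwrite("pics/w1.png",im)
E
```

```text
[[320.084328   250.09833732]
 [ 89.98556524 231.83087474]] [[-2.18521737e-01 -9.34055632e-01 -2.82468276e-01  5.60941653e-01]
 [-9.75832024e-01  2.09067746e-01  6.35809571e-02 -4.40279268e-02]
 [-3.33145203e-04  2.89535410e-01 -9.57167245e-01  3.13040688e-01]
 [ 0.00000000e+00  0.00000000e+00  0.00000000e+00  1.00000000e+00]]
```

View pics/w1.png

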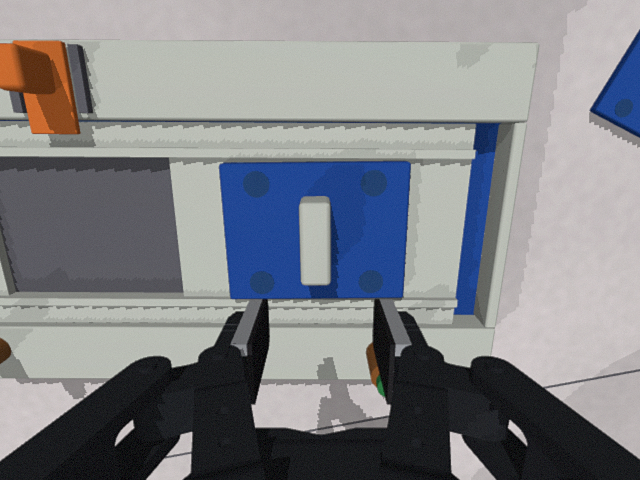

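The wrist view shows the block top between the fingers, centred near (315,240), with corners (301,197), (330,197), (329,285) and (302,285). The pocket's near edge runs from (170,158) to (183,292).

```bash
cat >> h.py <<'E'
yaw=-0.222; ex=np.array([np.cos(yaw),np.sin(yaw)]); ey=np.array([-np.sin(yaw),np.cos(yaw)]); O=np.array([.5079,.0482])
def tray(p): p=np.atleast_2d(p)[:,:2]-O; return np.round(np.c_[p@ex,p@ey]*1000,1)
E
python3 - <<'E'
from h import *
B=px2w("wrist",[(301,197),(330,197),(329,285),(302,285)],.08)
print(B.mean(0),tray(B)); print("pocket edge",tray(px2w("wrist",[(170,158),(183,292)],.04)))
print("plate",tray(px2w("wrist",[(220,163),(410,162),(403,298),(231,298)],.052)))
print("latch tongue end", tray(px2w("wrist",[(32,132),(80,132)],.053)))
print("tcp",tray(manip.get_obs()["ee_pos"]))
E
```

```text
[ 0.49557945 -0.02594992  0.08      ] [[ 33.5 -66.2]
 [ 33.6 -84. ]
 [-24.9 -83.9]
 [-24.9 -66.1]]
pocket edge [[ 54.3  27.5]
 [-47.6  28.9]]
plate [[  51.8  -10.5]
 [  52.7 -138.3]
 [ -46.9 -140.1]
 [ -47.2  -11.3]]
latch tongue end [[ 71.6 111. ]
 [ 71.6  79.6]]
tcp [[ -2.6 -79.2]]
```

Request:
play_rows:
  motion:
    - {"dp": [0.4, -0.4, 0], "turn": 0}
    - {"dp": [0, 0, 3], "turn": 0}
    - {"dp": [0, 0, 3], "turn": 0}
    - {"dp": [0, 0, 2], "turn": 0}
    - {"dp": [0, 0, 1.5], "turn": 0}
    - {"dp": [0, 0, 1.2], "turn": 0}
    - {"dp": [0, 0, 0], "turn": 0}

```text
time_s: 3.4
ee_pos: [0.4931, -0.0254, 0.064]
ee_rot: [0.0, 0.994, -0.11, -0.0]
wrist_force: [0.3, 0.2, 0.9]
opening: 0.043
```

Request:
play_rows:
  gripper: 0.35
  motion:
    - {"dp": [0, 0, 0], "turn": 0}
    - {"dp": [0, 0, 0], "turn": 0}
    - {"dp": [0, 0, 0], "turn": 0}

```text
time_s: 3.78
ee_pos: [0.4934, -0.0255, 0.0647]
ee_rot: [0.0, 0.994, -0.11, 0.0]
wrist_force: [-1.0, -0.1, -0.5]
opening: 0.0299
```

Request:
play_rows:
  motion:
    - {"dp": [0, -0.5, 0], "turn": 0}
    - {"dp": [0, -1, 0], "turn": 0}
    - {"dp": [0, -1, 0], "turn": 0}
    - {"dp": [0, -1, 0], "turn": 0}
    - {"dp": [0, -1, 0], "turn": 0}
    - {"dp": [0, -1, 0], "turn": 0}
    - {"dp": [0, -1, 0], "turn": 0}
    - {"dp": [0, -1, 0], "turn": 0}
    - {"dp": [0, -1, 0], "turn": 0}
    - {"dp": [0, -0.5, 0], "turn": 0}

```text
time_s: 5.03
ee_pos: [0.513, 0.0632, 0.0643]
ee_rot: [-0.0, 0.994, -0.11, -0.0]
wrist_force: [-1.0, -1.7, 1.2]
opening: 0.03
```

Request:
play_rows:
  motion:
    - {"dp": [0, -0.5, 0], "turn": 0}
    - {"dp": [0, -0.8, 0], "turn": 0}
    - {"dp": [0, -0.8, 0], "turn": 0}
    - {"dp": [0, -0.8, 0], "turn": 0}
    - {"dp": [0, -0.8, 0], "turn": 0}
    - {"dp": [0, -0.8, 0], "turn": 0}
    - {"dp": [0, -0.5, 0], "turn": 0}
    - {"dp": [0, 0, 0], "turn": 0}

```text
time_s: 6.02
ee_pos: [0.5239, 0.1116, 0.0643]
ee_rot: [-0.0, 0.994, -0.11, 0.0]
wrist_force: [0.5, 1.0, -1.1]
opening: 0.0303
```

Request:
play_rows:
  motion:
    - {"dp": [0, -0.4, 0], "turn": 0}
    - {"dp": [0, -0.4, 0], "turn": 0}
    - {"dp": [0, -0.4, 0], "turn": 0}
    - {"dp": [0, -0.4, 0], "turn": 0}
    - {"dp": [0, -0.4, 0], "turn": 0}
    - {"dp": [0, -0.4, 0], "turn": 0}
    - {"dp": [0, 0, 0], "turn": 0}

```text
time_s: 6.9
ee_pos: [0.5293, 0.135, 0.0644]
ee_rot: [-0.0, 0.994, -0.11, 0.0]
wrist_force: [0.1, -0.5, -0.4]
opening: 0.0296
```

```bash
python3 - <<'E'
from h import *
im=manip.grab_frame("wrist")[...,::-1].copy(); cv2.imwrite("pics/w2.png",im)
o=manip.get_obs();print(o["time_s"],tray(o["ee_pos"]),o["wrist_force"])
E
```

```text
6.95 [[ 1.7 89.2]] [-0.3622599  -0.19798552 -0.30471925]
```

View pics/w2.png

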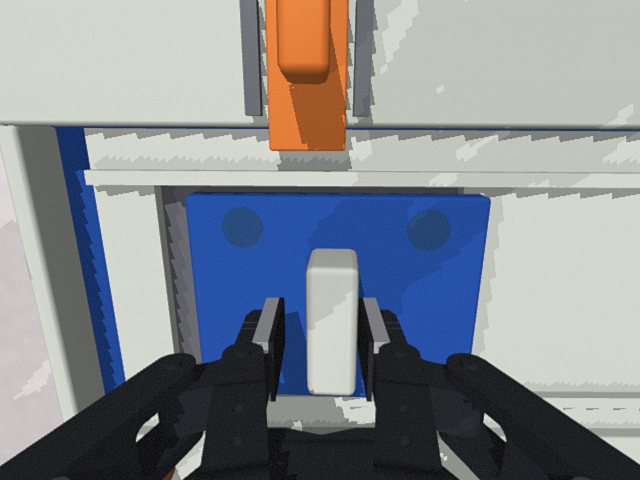

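Grey floor still shows ahead of the plate (px 163–187, about 10 mm), so it needs about 6–9 mm more.

Request:
play_rows:
  motion:
    - {"dp": [0, -0.2, 0], "turn": 0}
    - {"dp": [0, -0.2, 0], "turn": 0}
    - {"dp": [0, -0.2, 0], "turn": 0}
    - {"dp": [0, -0.1, 0], "turn": 0}
    - {"dp": [0, 0, 0], "turn": 0}
    - {"dp": [0, 0, 0], "turn": 0}

```text
time_s: 7.7
ee_pos: [0.5308, 0.1414, 0.0644]
ee_rot: [-0.0, 0.994, -0.11, 0.0]
wrist_force: [-1.0, -0.6, 0.1]
opening: 0.0299
```

```bash
python3 - <<'E'
from h import *
im=manip.grab_frame("wrist")[...,::-1].copy(); cv2.imwrite("pics/w3.png",im)
o=manip.get_obs();print(o["time_s"],tray(o["ee_pos"]),o["wrist_force"])
E
```

```text
7.75 [[ 1.8 95.9]] [0.02531155 0.97103369 0.05257195]
```

View pics/w3.png

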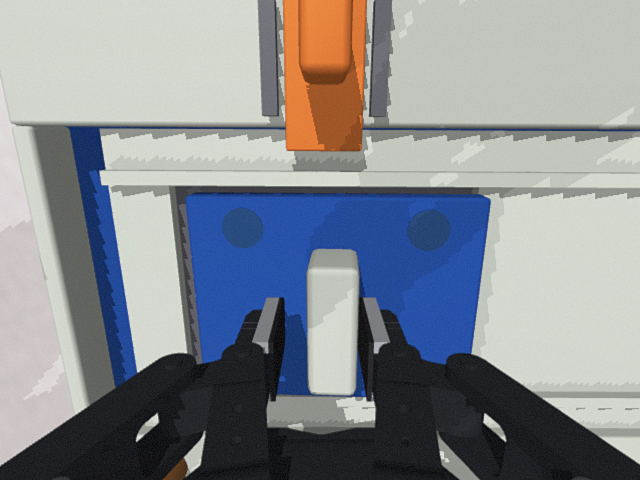

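Still up: the front gap is about 10 px (~4 mm). Continuing in small steps.

Request:
play_rows:
  motion:
    - {"dp": [0, -0.1, 0], "turn": 0}
    - {"dp": [0, -0.1, 0], "turn": 0}
    - {"dp": [0, -0.1, 0], "turn": 0}
    - {"dp": [0, 0, 0], "turn": 0}
    - {"dp": [0, 0, 0], "turn": 0}

```text
time_s: 8.38
ee_pos: [0.5314, 0.1444, 0.0643]
ee_rot: [-0.0, 0.994, -0.11, 0.0]
wrist_force: [-0.4, -0.6, 0.3]
opening: 0.03
```

```bash
python3 - <<'E'
from h import *
im=manip.grab_frame("wrist")[...,::-1].copy(); cv2.imwrite("pics/w4.png",im)
o=manip.get_obs();print(o["time_s"],tray(o["ee_pos"]),o["wrist_force"])
E
```

```text
8.425 [[ 1.7 99. ]] [-0.74342988 -0.09256513 -0.62345599]
```

View pics/w4.png

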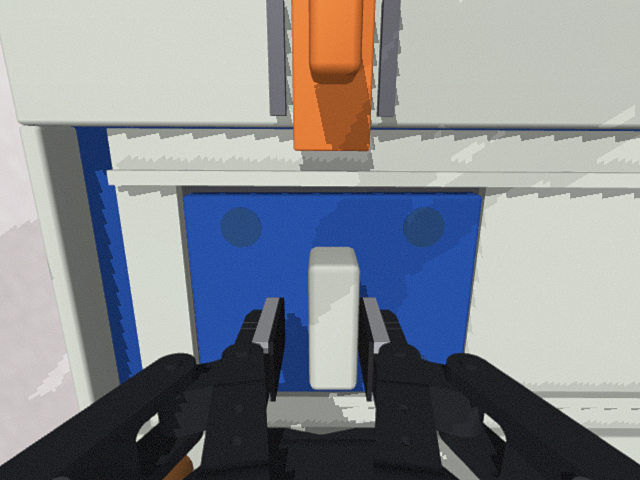

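The plate has dropped: its apparent width shrank from 303 to 296 px, and pocket walls are visible on all sides. I'm backing off, rising and moving towards the latch.

Request:
play_rows:
  motion:
    - {"dp": [0, 0.3, 0], "turn": 0}
    - {"dp": [0, 0, 0], "turn": 0}
    - {"dp": [0, 0, -2], "turn": 0}
    - {"dp": [0, 0, -3], "turn": 0}
    - {"dp": [0, 0, -3], "turn": 0}
    - {"dp": [0, 0, -3], "turn": 0}
    - {"dp": [2, 0, 0], "turn": 0}
    - {"dp": [2, 0, 0], "turn": 0}
    - {"dp": [0, 0, 0], "turn": 0}
    - {"dp": [0, 0, 0], "turn": 0}

```text
time_s: 9.68
ee_pos: [0.5691, 0.1331, 0.1749]
ee_rot: [-0.0, 0.994, -0.11, 0.0]
wrist_force: [-1.0, 0.1, 0.5]
opening: 0.03
```

```bash
python3 - <<'E'
from h import *
im=manip.grab_frame("wrist")[...,::-1].copy(); cv2.imwrite("pics/w5.png",im)
o=manip.get_obs();print(o["time_s"],tray(o["ee_pos"]),o["ee_pos"],o["wrist_force"])
E
```

```text
9.725 [[40.9 96.3]] [0.56903839 0.13314143 0.17480213] [-0.02171009  0.24592742 -0.34147222]
```

View pics/w5.png

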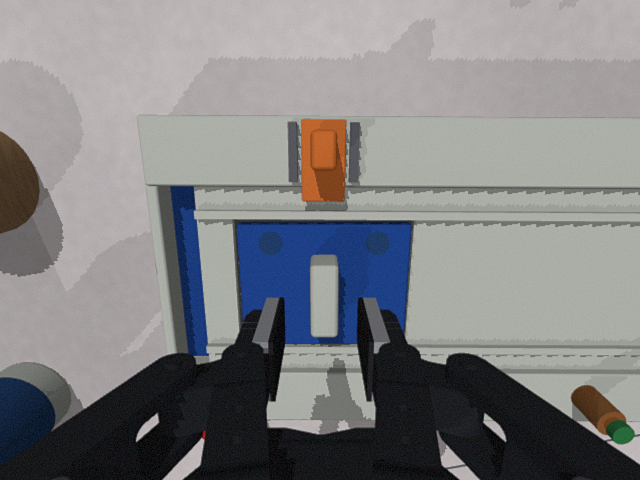

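The plate looks seated with even margins. The latch tab top is around (324,146) and the tongue end is at y≈200 px, x 303–346.

```bash
python3 - <<'E'
from h import *
print("tab top",tray(px2w("wrist",[(311,130),(337,130),(324,162)],.083)))
print("tongue",tray(px2w("wrist",[(303,200),(346,200),(302,120),(346,120)],.053)))
for z in(.045,.052): p=tray(px2w("wrist",[(237,222),(411,222),(409,345),(241,345)],z)); print("plate",z,p.mean(0),p.ptp(0) if hasattr(p,'ptp') else p.max(0)-p.min(0))
for z in(.073,.08): p=tray(px2w("wrist",[(311,256),(338,256),(336,337),(311,337)],z)); print("block",z,p.mean(0),p.max(0)-p.min(0))
E
```

```text
tab top [[116.8 103.1]
 [116.9  87.8]
 [ 98.4  95.3]]
tongue [[ 70.2 109.7]
 [ 70.2  79.6]
 [123.3 109.7]
 [123.4  80.7]]
plate 0.045 [ 1.525 94.15 ] [102.4 136.2]
plate 0.052 [ 4.45  94.225] [ 99.9 132.6]
block 0.073 [ 4.775 94.8  ] [61.6 18.5]
block 0.08 [ 7.925 94.85 ] [59.8 18. ]
```

```bash
python3 - <<'E'
from h import *
for f,dz in(("w2",.1105),("w3",.1105),("w4",.1105),("w5",0)):
    im=cv2.imread(f"pics/{f}.png").astype(int)
    bl=(im[...,0]>100)&(im[...,2]<60)
    for r in ((205,250) if f!="w5" else (230,250)):
        c=np.flatnonzero(bl[r,150:520])+150
        for z in(.045,.052):
            p=tray(px2w("wrist",[(c[0],r),(c[-1],r)],z+dz)); print(f,r,c[0],c[-1],z,round(p[0,1]-p[1,1],1),end=" | ")
        print()
E
```

```text
w2 205 185 489 0.045 130.6 | w2 205 185 489 0.052 124.9 | 
w2 250 190 483 0.045 130.4 | w2 250 190 483 0.052 124.7 | 
w3 205 186 489 0.045 130.1 | w3 205 186 489 0.052 124.5 | 
w3 250 191 483 0.045 129.9 | w3 250 191 483 0.052 124.2 | 
w4 205 184 480 0.045 127.2 | w4 205 184 480 0.052 121.7 | 
w4 250 188 475 0.045 127.7 | w4 250 188 475 0.052 122.1 | 
w5 230 183 410 0.045 167.5 | w5 230 183 410 0.052 163.2 | 
w5 250 186 408 0.045 166.5 | w5 250 186 408 0.052 162.2 |
```

Width went from 130.1 to 127.2 at the same camera distance, a mean drop of about 3.6 mm, which fits tilted going to flat. Next I go behind the tab with the fingers shut (tab far face x≈115, y≈95).

Request:
play_rows:
  gripper: 0
  motion:
    - {"dp": [3, 0, 0], "turn": 0}
    - {"dp": [3, 0.1, 0], "turn": 0}
    - {"dp": [2.5, 0, 0], "turn": 0}
    - {"dp": [1, 0, 0], "turn": 0}
    - {"dp": [0, 0, 3], "turn": 0}
    - {"dp": [0, 0, 3], "turn": 0}
    - {"dp": [0, 0, 2.5], "turn": 0}
    - {"dp": [0, 0, 1.5], "turn": 0}
    - {"dp": [0, 0, 0.6], "turn": 0}
    - {"dp": [0, 0, 0], "turn": 0}

```text
time_s: 10.98
ee_pos: [0.6623, 0.1109, 0.0688]
ee_rot: [-0.0, 0.994, -0.11, 0.0]
wrist_force: [0.6, -0.8, 0.4]
opening: -0.0
```

Request:
play_rows:
  motion:
    - {"dp": [-0.5, 0, 0], "turn": 0}
    - {"dp": [-0.5, 0, 0], "turn": 0}
    - {"dp": [-0.4, 0, 0], "turn": 0}
    - {"dp": [-0.4, 0, 0], "turn": 0}
    - {"dp": [-0.4, 0, 0], "turn": 0}
    - {"dp": [-0.4, 0, 0], "turn": 0}

```text
time_s: 11.72
ee_pos: [0.6367, 0.1165, 0.0684]
ee_rot: [-0.0, 0.994, -0.11, 0.0]
wrist_force: [2.0, -0.0, 0.9]
opening: 0.0
```

Request:
play_rows:
  motion:
    - {"dp": [-0.3, 0, 0], "turn": 0}
    - {"dp": [-0.3, 0, 0], "turn": 0}
    - {"dp": [-0.3, 0, 0], "turn": 0}

```text
time_s: 12.1
ee_pos: [0.6279, 0.1185, 0.0683]
ee_rot: [0.0, 0.994, -0.11, 0.0]
wrist_force: [2.5, -0.4, 1.4]
opening: -0.0002
```

Request:
play_rows:
  motion:
    - {"dp": [-0.3, 0, 0], "turn": 0}
    - {"dp": [-0.3, 0, 0], "turn": 0}
    - {"dp": [-0.1, 0, 0], "turn": 0}
    - {"dp": [0, 0, 0], "turn": 0}

```text
time_s: 12.6
ee_pos: [0.6209, 0.1199, 0.0681]
ee_rot: [0.0, 0.994, -0.11, -0.0]
wrist_force: [0.6, 0.3, 0.6]
opening: 0.0
```

```bash
python3 - <<'E'
from h import *
im=manip.grab_frame("wrist")[...,::-1].copy(); cv2.imwrite("pics/w6.png",im)
t=manip.grab_frame("top")[...,::-1]
o=manip.get_obs();print(o["time_s"],tray(o["ee_pos"]),o["wrist_force"])
cv2.imwrite("pics/top6.png",t)
E
```

```text
12.7 [[94.5 94.8]] [ 0.43842639 -0.08778878  1.51985319]
```

View pics/w6.png

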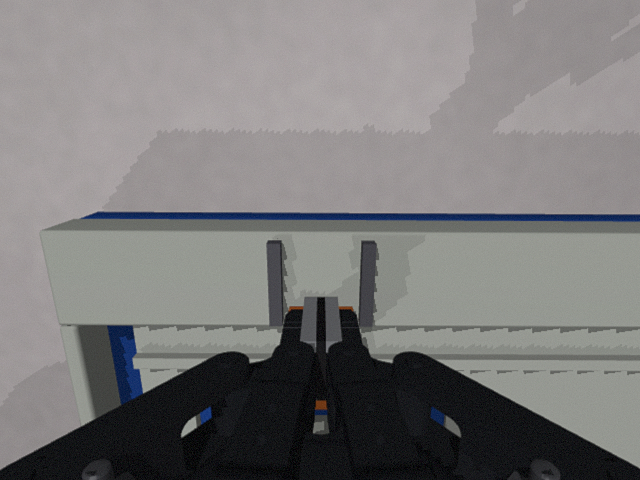

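```bash
python3 - <<'E'
from h import *
print(tray(px2w("wrist",[(290,309),(290,307)],.053)))
E
```

```text
[[ 92.1 109.6]
 [ 93.1 109.5]]
```

Request:
play_rows:
  motion:
    - {"dp": [-0.2, 0, 0], "turn": 0}
    - {"dp": [-0.1, 0, 0], "turn": 0}

```text
time_s: 12.95
ee_pos: [0.6197, 0.12, 0.0684]
ee_rot: [-0.0, 0.994, -0.111, 0.002]
wrist_force: [11.9, -1.0, -5.8]
opening: -0.0003
```

Request:
play_rows:
  motion:
    - {"dp": [-0.1, 0, 0], "turn": 0}
    - {"dp": [0, 0, 0], "turn": 0}

```text
time_s: 13.2
ee_pos: [0.6197, 0.12, 0.0685]
ee_rot: [-0.0, 0.994, -0.111, 0.002]
wrist_force: [13.8, -0.3, -6.5]
opening: 0.0003
```

Request:
play_rows:
  motion:
    - {"dp": [1, 0, 0], "turn": 0}
    - {"dp": [0.5, 0, 0], "turn": 0}
    - {"dp": [0, 0, -3], "turn": 0}
    - {"dp": [0, 0, -4], "turn": 0}
    - {"dp": [0, 0, -4], "turn": 0}
    - {"dp": [-3, 0, 0], "turn": 0}
    - {"dp": [-3, 0, 0], "turn": 0}
    - {"dp": [0, 0, 0], "turn": 0}
    - {"dp": [0, 0, 0], "turn": 0}

```text
time_s: 14.32
ee_pos: [0.5738, 0.1303, 0.1783]
ee_rot: [0.0, 0.994, -0.111, 0.0]
wrist_force: [-0.0, -0.7, -0.1]
opening: 0.0001
```

```bash
python3 - <<'E'
from h import *
im=manip.grab_frame("wrist")[...,::-1].copy(); cv2.imwrite("pics/w7.png",im)
o=manip.get_obs();print(o["time_s"],tray(o["ee_pos"]),o["wrist_force"])
E
```

```text
14.375 [[46.4 94.6]] [ 0.71501487  0.54125783 -0.06274079]
```

View pics/w7.png

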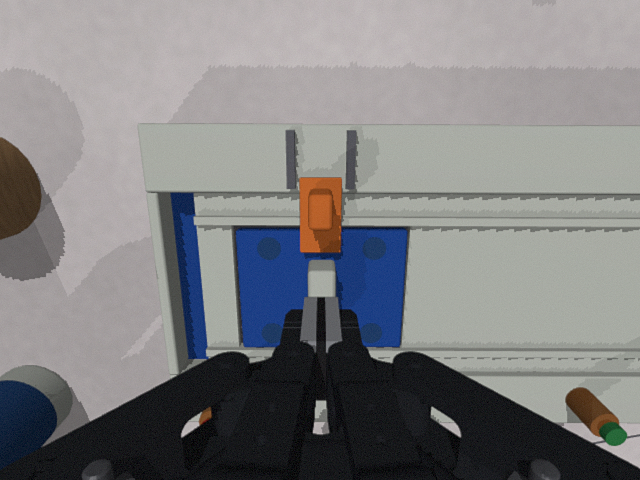

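```bash
python3 - <<'E'
from h import *
print("tongue now",tray(px2w("wrist",[(301,252),(341,252),(300,178),(341,178)],.053)),"was 70.2 / 123.3")
print("plate far edge",tray(px2w("wrist",[(238,227),(409,227)],.045)))
E
```

```text
tongue now [[ 36.3 110. ]
 [ 36.4  80.4]
 [ 90.4 109.9]
 [ 90.5  81.3]] was 70.2 / 123.3
plate far edge [[ 53.3 157.1]
 [ 53.4  29.6]]
```

The tongue overlaps the plate edge by about 17 mm (16 mm expected when fully closed). It met a firm stop, and the arm is clear, so I'm handing in.

```bash
python3 -c "
from cell import manip
print(manip.close_job())"
```

```text
the job is handed in; nothing more can be done
None
```

The job is done and handed in at about 14.4 s of the 48 s. I caged the plate's grip block loosely between the fingers and slid it about 171 mm along the channel until it dropped into the pocket. I then pushed the latch closed with shut fingers, let go and raised the arm clear.

- **Plate:** in the last picture its centre is about 93 mm along the tray's y, inside the 60–125 mm range. Wrist-force readings between the pushes stayed near zero, about 2 N at most.
- **Seating:** this was inferred rather than measured. The plate's apparent width shrank as expected for a tilted plate going flat, and the latch passed over it without being blocked. My absolute heights from the wrist camera disagreed by several mm, so I relied on the change.
- **Latch:** it slid with about 2 N, then met a firm stop, where the force rose to about 14 N. The tongue overlaps the plate edge by about 17 mm, against 16 mm expected when fully closed.
- **Latch travel:** I measured 33–34 mm by camera against the nominal 36 mm. That is past the required 31 mm, but I put the shortfall down to pixel-picking error without confirming it.
- **Other objects:** the arm went near none of them, and I saw no sign of any being moved. I did not measure their positions again.

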